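# Lock the water purifier's filter cartridge

## Robot

A 6-joint arm with a two-finger parallel gripper is mounted at the origin on the work surface. World frame = base frame: x ahead of the robot, y to its left, z up, the work surface at z = 0. Lengths are in m, angles in rad, forces in N, time in s.
With the tool pointing down it reaches from about 0.15 to 0.775 m from the base axis. Payload 6.1 kg.
Tool frame: the origin (TCP) lies midway between the tips of the shut fingers; the grasp point (between the pads) lies 19 mm behind it; z points along the fingers, x is the direction in which the jaws open and shut, and the axes are right-handed (so a half turn about z gives the same grasp; the last joint's range is limited). The gripper opens to 85 mm and grips with 20 to 120 N. Pads are 22 mm wide; open, the fingers measure 114 mm over their backs; the gripper's body (76 mm by 85 mm) begins 54 mm behind the grasp point. The pads swing forward as they close: fully open they stand 13 mm farther back than shut.
Start: joints at [1.278, 0.126, -0.04, 1.405, 0, 1.571], TCP at [0.152, 0.503, 0.231] pointing down, gripper open.
Joint ranges: [-2.72, 2.72], [-0.95, 1.95], [-1.27, 1.35], [-1.78, 2.02], [-1.46, 1.47], [-3.14, 3.14]. Speed limits (rad/s): [2.39, 2.39, 3.01, 3.14, 3.14, 3.14].

## Interface

Orientations are given as a unit quaternion [x, y, z, w].
In Python, from station import * gives the robot as it stands.
- The arm moves only by the tool arm_command, never from a script. Its argument "motion" is a list of rows, each a list of 4 numbers: the shift along the tool's x, y, z in m, then the turn about the tool's z in rad. In form: [[tx, ty, tz, yaw], ...]. A call has 1 to 8 rows; each row shifts and turns the commanded pose from where the row before left it, along the tool's axes as they then stand; what a row does not reach is not made up. A row lasts 1/8 s, in which the tool goes at most 62.5 mm and 10.7 degrees, less where a joint would pass 70% of its speed; a pose out of reach is approached as far as the arm can. A call is refused whole if a number of a shift passes 0.0625 or a number of a turn 0.188, either way. A call with a gripper value outside its range is refused whole. "grip" is the closure in counts, from 0 (fully open) to 255 (shut), set as the call begins (left out, the last holds). The fingers move at their own pace and stop on an object; the grip force is fixed at half the most. Time passes only in rows, so rows that do not move let the fingers close. It gives the time, the measured TCP pose, the force and the opening at its end, in the units of the state.
- read_state(): the state, without advancing time (a new reading comes with each control period).
- capture(name): name is "scene" or "top" or "wrist"; returns a dict with "pixels" (384x512x3 uint8, blue, green, red), "depth" (384x512 float32, m along the optical axis (not along the pixel's ray), 0 where there is no reading), "fx", "fy", "cx", "cy" (pixels), "cam_to_world" (4x4, takes a point from camera to world coordinates); the wrist camera has in their place "T_tool_cam" (4x4, takes a point from camera to tool coordinates, whose origin is the TCP and whose axes are the tool frame's). Camera axes: x right, y down, z forward; pixel columns grow to the right and rows downward; lengths in m; the calibration is good to about 2 mm. A picture is of the moment at which its call begins: read the wrist's pose just before it.
- finish_job(): hands the job in, once; it reports no verdict.
The state is a dict: "t": time; "q": joint angles; "qd": joint speeds; "tau": joint torques, N m; "ee_pos": TCP position; "eef_rot": TCP orientation; "contact_force": force on the tool from outside, world axes, zero at the start; "moment": the same for the moment, N m; "gripper_width": opening from 0.0 (shut) to 1.0 (fully open).
Only numpy, scipy, OpenCV 4.12 (cv2) and the standard library are available. Lean on these libraries where they do the work, as an engineer would, in place of code of your own. Each camera call takes 0.05 s, during which the arm holds its last target. There are 200 camera calls.

## Task

One of the two filter cartridges in the top of the water purifier has only been dropped in: it stands higher and its grip bar lies across the housing. Push it down against its spring and, holding it down, give it a quarter turn clockwise (seen from above) so that its bar lies lengthwise like its neighbour's, then let go so that it stays locked. Do not turn the neighbour, which is already locked.

Things in the scene. Friction and masses are not known exactly. Their poses are not given: they have to be found in the camera images.
- purifier: White purifier, fixed: 310 mm (x) by 150 (y), 200 high, spout at its -x end; origin: centre of underside. In its flat top two wells, 70 mm either side of the middle along x, with grey bayonet rings. A spring in each lifts the cartridge: 3 N to start pushing, 10 N at the hard stop 20 mm down. Unlocked it turns only once 8 mm down, freely at 12 to 18, and clockwise only, to a stop 95 degrees on.
- filter_grip (a point): Unlocked, loose cartridge (250 g), in either well: white upright cylinder, 80 mm across, flat top now 26 mm above the purifier's top; on it an upright grey grip bar 62 mm long, 14 thick, 44 high. Point: centre of the bar, 22 mm above the flat top, now 248 mm above the slab (240 once locked and let go); x along the bar (now across the purifier within 7 degrees), z up.
- fitted_grip (a point): Same point of the alike neighbour in the other well, 140 mm away, already locked: 240 mm above the slab, its bar (x) along the purifier's length. A locked cartridge bears up under its ring and stays; one let go before turning pops up again.
- fitted (a joint): Turn of the already locked neighbour, rad: 0 = locked, grows anticlockwise as it is unlocked, up to 1.57. To stay near 0.
There are look-alikes about, which are no part of the job. What is shaped like the part that bears filter_grip but green or pink is not meant.

How it is judged:
On the way:
1. the unlocked cartridge is pushed down at least 8 mm while its bar still lies across the purifier (z of filter_grip in the frame of purifier below 0.2405 m and angle between the x axis of filter_grip and the x axis of purifier, either way round above 1 rad), for 0.05 s.
At the end, for the whole second after the job is handed in: The cartridge that was unlocked stands upright, locked: bar along the purifier within about 22 degrees, bar centre 234 to 244.5 mm above the purifier's underside (sprung up under the ring, 8 mm lower than at first); the neighbour is still locked (turned under 0.2 rad) (angle between the x axis of filter_grip and the x axis of purifier, either way round below 0.38 rad and z of filter_grip in the frame of purifier between 0.234 and 0.2445 m and angle between filter_grip's own z axis and vertical below 0.1 rad and value of joint fitted below 0.2 rad); the robot touches nothing.
It fails at once if the already locked neighbour is turned by more than 0.3 rad (value of joint fitted above 0.3 rad).
It also fails if it takes over 32 s, if anything falls off the work surface, if the arm or the gripper's body presses on something with over 40 N, if the wrist force passes 120 N, or if a joint passes its speed limit or range.

## Working session

There is one attempt and no reset: what is moved stays moved. The work goes in short steps, Python scripts to look and compute and a tool call to move; the robot and the scene stay as the last step left them, time stands still between calls to the robot, and variables do not carry over. Pictures are saved under pics/ and viewed, about 8 in all and at most 12, crops included, and the job is handed in when it is done.

Besides the shell and the picture viewer there is one more tool, called after "Request:" by a JSON object that holds its "method" and its "body", one argument or row to a line. arm_command: Moves the arm, as the interface text tells. Its arguments: {"type":"object","properties":{"motion":{"type":"array"},"grip":{"type":"number"}},"required":["motion"]}

```bash
mkdir -p pics
cat > h.py <<'E'
from station import *
import numpy as np, cv2
def cloud(c):
    d=c["depth"]; v,u=np.mgrid[:d.shape[0],:d.shape[1]]
    P=np.stack([(u-c["cx"])/c["fx"]*d,(v-c["cy"])/c["fy"]*d,d,np.ones_like(d)],-1)
    return (P@np.array(c["cam_to_world"]).T)[...,:3]
E
python3 - <<'E'
from h import *
np.set_printoptions(precision=4,suppress=True)
s=read_state();print({k:np.round(s[k],3) for k in s})
a=capture("scene");b=capture("top")
cv2.imwrite("pics/s.png",a["pixels"]);cv2.imwrite("pics/t.png",b["pixels"])
print(np.array(a["cam_to_world"]),np.array(b["cam_to_world"]),b["fx"])
P=cloud(b)
np.savez("top.npz",P=P,px=b["pixels"])
z=P[...,2]; m=((b["depth"]>0)&(z>0.185)&(z<0.275)).astype(np.uint8)
n,l,st,c=cv2.connectedComponentsWithStats(m)
for i in range(1,n):
    if st[i,4]>60:print(st[i],P[l==i].mean(0))
E
```

```text
{'t': np.float64(0.0), 'q': array([ 1.278,  0.126, -0.041,  1.405, -0.   ,  1.571]), 'qd': array([-0.   , -0.   ,  0.002, -0.   , -0.   ,  0.002]), 'tau': array([  0.001, -43.591,  35.292,   0.017,   0.   ,  -0.   ]), 'ee_pos': array([0.151, 0.502, 0.23 ]), 'eef_rot': array([ 0.803,  0.596, -0.001,  0.   ]), 'contact_force': array([ 1.227, -0.38 , -0.217]), 'moment': array([-0.029, -0.015,  0.013]), 'gripper_width': np.float64(1.0)}
[[-0.9007  0.3534 -0.2528  0.7697]
 [ 0.4345  0.735  -0.5206  0.718 ]
 [ 0.0018 -0.5787 -0.8155  0.9744]
 [ 0.      0.      0.      1.    ]] [[-0.011  -0.9981  0.0613  0.4496]
 [-0.9999  0.0111  0.0021  0.2068]
 [-0.0028 -0.0613 -0.9981  1.149 ]
 [ 0.      0.      0.      1.    ]] 382.45807024455524
[ 251  126   67  128 7066] [0.5157 0.1408 0.2074]
[ 54 142  48  16 263] [0.6197 0.6572 0.1997]
[410 156  14  12 128] [ 0.583  -0.1902  0.1988]
[322 358  52  26 917] [ 0.0715 -0.0089  0.203 ]
```

Run:
```python
from h import *
t=cv2.imread("pics/t.png");s=cv2.imread("pics/s.png")
c=cv2.resize(t[110:270,215:355],None,fx=3,fy=3)
cv2.imwrite("pics/tc.png",c)
cv2.imwrite("pics/both.png",np.hstack([cv2.resize(t,(400,300)),cv2.resize(s,(400,300))]))
d=np.load("top.npz");P=d["P"];z=P[...,2]
sub=(slice(120,260),slice(245,325))
m=np.zeros(z.shape,bool);m[sub]=True
for lo,hi in((.19,.205),(.205,.215),(.22,.231),(.24,.258),(.254,.262),(.262,.28)):
    k=(m&(z>lo)&(z<hi)).astype(np.uint8)
    n,l,st,_=cv2.connectedComponentsWithStats(k)
    for i in range(1,n):
        if st[i,4]>40:
            r=cv2.minAreaRect(P[l==i][:,:2].astype(np.float32)*1000)
            print(lo,hi,st[i],np.round(P[l==i].mean(0),4),np.round(r[0],1),np.round(r[1],1),r[2])
```

```text
0.19 0.205 [ 251  126   67  128 5265] [0.5148 0.1406 0.1999] [517.2 140.4] [150.1 310.6] 86.00304412841797
0.22 0.231 [271 144  32  33 614] [0.5846 0.137  0.226 ] [586.2 136.2] [75.5 78.7] 89.21612548828125
0.254 0.262 [282 204   7  15  54] [0.4641 0.1448 0.2603] [461.5 144.2] [13.8 32.9] 87.60350799560547
0.262 0.28 [275 153  27   9 168] [0.586  0.1362 0.2693] [586.3 136. ] [61.4 14.5] 80.58880615234375
0.262 0.28 [282 214   6  16  52] [0.4373 0.1465 0.2634] [437.2 145.9] [11.6 34.6] 88.82827758789062
```

View pics/both.png

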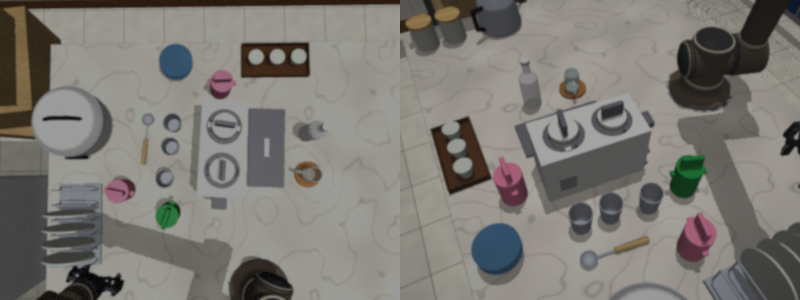

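View pics/tc.png

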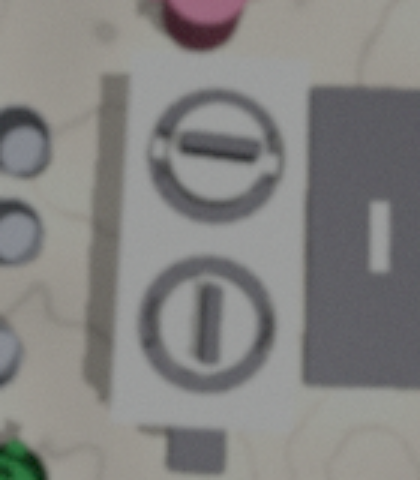

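The pictures show the loose cartridge at crop pixel (220,148), with its bar across the housing. Its bar top is at 0.270 m, as it should be. The locked neighbour is at (208,322), the spout is below at (195,450), and the pink and green look-alikes stand off the housing. In world coordinates the loose cartridge is at (0.586, 0.136), with the bar at about 81° and the housing axis at about -4°. I'll lift first, then travel across.

Request:
{"method": "arm_command", "body": {
  "motion": [
    [0, 0, -0.06, 0],
    [0, 0, -0.06, 0],
    [-0.0187, 0.0435, 0, 0],
    [-0.0187, 0.0435, 0, 0],
    [-0.0187, 0.0435, 0, 0],
    [-0.0187, 0.0435, 0, 0],
    [-0.0187, 0.0435, 0, 0],
    [-0.0187, 0.0435, 0, 0]
  ]
}}

```text
t: 1.1
ee_pos: [0.3699, 0.3187, 0.351]
eef_rot: [0.803, 0.596, -0.0, -0.0]
contact_force: [0.4, -0.2, -0.3]
gripper_width: 0.998
```

Request:
{"method": "arm_command", "body": {
  "motion": [
    [-0.0187, 0.0435, 0, 0],
    [-0.0187, 0.0435, 0, 0],
    [-0.0187, 0.0435, 0, 0],
    [-0.0187, 0.0435, 0, 0],
    [-0.0187, 0.0435, 0, 0],
    [-0.0187, 0.0435, 0, 0],
    [0, 0, 0, -0.18],
    [0, 0, 0, 0]
  ]
}}

```text
t: 2.1
ee_pos: [0.5869, 0.1366, 0.3504]
eef_rot: [0.747, 0.665, -0.001, -0.0]
contact_force: [-0.2, 0.6, 0.6]
gripper_width: 1.0
```

Run:
```python
from h import *
s=read_state();print({k:np.round(s[k],3) for k in ('t','q','ee_pos','eef_rot')})
d=np.load("top.npz");P=d["P"];z=P[...,2]
for r,lo in(((slice(145,175),slice(265,310)),.264),((slice(200,235),slice(275,295)),.25)):
    p=P[r][z[r]>lo][:,:2]; v=np.linalg.svd(p-p.mean(0),full_matrices=False)[2][0]; print(len(p),np.degrees(np.arctan2(v[1],v[0]))%180)
```

```text
{'t': np.float64(2.1), 'q': array([0.229, 0.324, 0.475, 1.724, 0.   , 0.344]), 'ee_pos': array([0.587, 0.137, 0.35 ]), 'eef_rot': array([ 0.747,  0.665, -0.001, -0.   ])}
169 137.4806719521578
173 175.48974468113255
```

Request:
{"method": "arm_command", "body": {
  "motion": [
    [0, 0, 0, -0.18],
    [0, 0, 0, -0.18],
    [0, 0, 0, -0.18],
    [0, 0, 0, -0.18],
    [0, 0, 0, -0.18],
    [0, 0, 0, -0.18],
    [0, 0, 0, -0.18],
    [0, 0, 0, -0.18]
  ]
}}

```text
t: 3.1
ee_pos: [0.5859, 0.1378, 0.3515]
eef_rot: [0.12, 0.993, 0.0, 0.0]
contact_force: [0.1, 0.1, -0.2]
gripper_width: 0.999
```

Request:
{"method": "arm_command", "body": {
  "motion": [
    [0, 0, 0, -0.09],
    [0, 0, 0, 0],
    [0, 0, 0, 0]
  ]
}}

```text
t: 3.48
ee_pos: [0.5862, 0.1375, 0.3514]
eef_rot: [0.078, 0.997, 0.0, 0.0]
contact_force: [-1.1, -0.3, 0.0]
gripper_width: 0.999
```

Run:
```python
from h import *
from scipy.spatial.transform import Rotation as R
s=read_state();c=capture("wrist")
T=np.eye(4);T[:3,:3]=R.from_quat(s["eef_rot"]).as_matrix();T[:3,3]=s["ee_pos"]
c["cam_to_world"]=T@np.array(c["T_tool_cam"]);P=cloud(c)
cv2.imwrite("pics/w1.png",c["pixels"])
print(s["t"],np.round(s["q"],3),np.round(s["ee_pos"],4),"jaw",np.degrees(2*np.arctan2(s["eef_rot"][1],s["eef_rot"][0])))
z=P[...,2]
for lo,hi in((.262,.276),(.25,.262)):
    k=((c["depth"]>0)&(z>lo)&(z<hi)).astype(np.uint8)
    n,l,st,_=cv2.connectedComponentsWithStats(k)
    for i in range(1,n):
        if st[i,4]>300:
            r=cv2.minAreaRect(P[l==i][:,:2].astype(np.float32)*1000)
            print(lo,st[i],np.round(P[l==i].mean(0),4),[np.round(x,1) for x in r])
            print("tool",np.round(T[:3,:3].T@(P[l==i].mean(0)-T[:3,3]),4))
```

```text
3.475 [ 0.23   0.322  0.475  1.724  0.    -1.185] [0.5862 0.1375 0.3514] jaw 171.07089274055954
0.262 [ 242  149   20   84 1605] [0.5856 0.134  0.2694] [array([586. , 135.6]), array([61.1, 13.9]), np.float64(81.4)]
tool [ 0.0001 -0.0036  0.0821]
0.25 [ 394  160   91   27 1362] [0.4489 0.144  0.2596] [array([446.8, 145.8]), array([14.6, 62.3]), np.float64(86.2)]
tool [ 0.1367 -0.0149  0.0918]
```

View pics/w1.png

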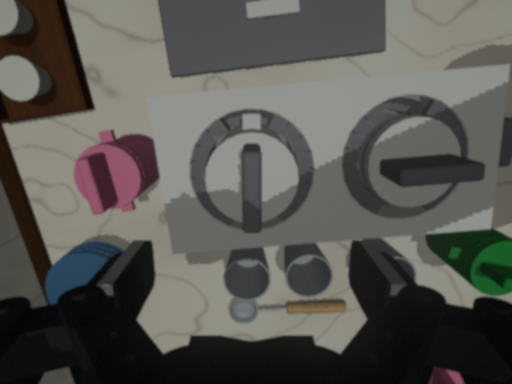

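The wrist view shows the bar upright at (252,188), midway between the jaws and square to them. Its centre measures (0.586, 0.1356) and its angle 81.4°, in agreement with the top view. I'll descend and grip.

Request:
{"method": "arm_command", "body": {
  "motion": [
    [0, -0.002, 0.04, 0],
    [0, 0, 0.04, 0],
    [0, 0, 0.025, -0.006],
    [0, 0, 0.011, 0],
    [0, 0, 0, 0],
    [0, 0, 0, 0]
  ]
}}

```text
t: 4.28
ee_pos: [0.5868, 0.1353, 0.2367]
eef_rot: [0.074, 0.997, 0.0, 0.001]
contact_force: [-0.6, 0.2, -0.4]
gripper_width: 0.996
```

Request:
{"method": "arm_command", "body": {
  "grip": 255,
  "motion": [
    [0, 0, 0, 0],
    [0, 0, 0, 0],
    [0, 0, 0, 0],
    [0, 0, 0, 0],
    [0, 0, 0, 0],
    [0, 0, 0, 0],
    [0, 0, 0, 0],
    [0, 0, 0, 0]
  ]
}}

```text
t: 5.28
ee_pos: [0.5863, 0.1351, 0.2355]
eef_rot: [0.074, 0.997, 0.0, 0.0]
contact_force: [1.0, -0.5, 1.9]
gripper_width: 0.159
```

Gripped at about 13.5 mm opening, which matches the 14 mm bar. Now I'll push down 15 mm.

Request:
{"method": "arm_command", "body": {
  "motion": [
    [0, 0, 0.004, 0],
    [0, 0, 0.004, 0],
    [0, 0, 0.004, 0],
    [0, 0, 0.003, 0],
    [0, 0, 0, 0],
    [0, 0, 0, 0]
  ]
}}

```text
t: 6.02
ee_pos: [0.5864, 0.1352, 0.221]
eef_rot: [0.074, 0.997, 0.0, 0.001]
contact_force: [-1.4, -0.7, 8.1]
gripper_width: 0.157
```

The force of 8.1 N is what the spring should give at about 15 mm down. Now the clockwise turn.

Request:
{"method": "arm_command", "body": {
  "motion": [
    [0, 0, 0, 0.12],
    [0, 0, 0, 0.12],
    [0, 0, 0, 0.12],
    [0, 0, 0, 0.12],
    [0, 0, 0, 0.12],
    [0, 0, 0, 0.12],
    [0, 0, 0, 0.12],
    [0, 0, 0, 0]
  ]
}}

```text
t: 7.02
ee_pos: [0.5867, 0.1352, 0.2211]
eef_rot: [0.474, 0.88, 0.001, 0.001]
contact_force: [-0.1, 0.6, 6.6]
gripper_width: 0.155
```

Request:
{"method": "arm_command", "body": {
  "motion": [
    [0, 0, 0, 0.12],
    [0, 0, 0, 0.12],
    [0, 0, 0, 0.12],
    [0, 0, 0, 0.12],
    [0, 0, 0, 0.12],
    [0, 0, 0, 0.1],
    [0, 0, 0, 0],
    [0, 0, 0, 0]
  ]
}}

```text
t: 8.02
ee_pos: [0.5867, 0.1353, 0.2211]
eef_rot: [0.747, 0.665, 0.001, 0.0]
contact_force: [0.4, -0.3, 8.7]
gripper_width: 0.155
```

Run:
```python
from h import *
s=read_state();print({k:np.round(s[k],3) for k in ('t','q','ee_pos','contact_force','moment','gripper_width')},"jaw",np.degrees(2*np.arctan2(s["eef_rot"][1],s["eef_rot"][0])))
```

```text
{'t': np.float64(8.025), 'q': array([0.227, 0.272, 0.118, 1.415, 0.   , 0.343]), 'ee_pos': array([0.587, 0.135, 0.221]), 'contact_force': array([ 0.412, -0.305,  8.721]), 'moment': array([-0.072,  0.019,  0.043]), 'gripper_width': np.float64(0.155)} jaw 83.30726865467872
```

The bar has turned 88° and lies within 3° of the housing axis. I'll ease up to the ring, then open.

Request:
{"method": "arm_command", "body": {
  "motion": [
    [0, 0, -0.003, 0],
    [0, 0, -0.0035, 0],
    [0, 0, 0, 0],
    [0, 0, 0, 0]
  ]
}}

```text
t: 8.52
ee_pos: [0.5866, 0.1352, 0.227]
eef_rot: [0.747, 0.665, 0.001, 0.0]
contact_force: [1.1, -0.4, 5.5]
gripper_width: 0.154
```

Request:
{"method": "arm_command", "body": {
  "grip": 0,
  "motion": [
    [0, 0, 0, 0],
    [0, 0, 0, 0],
    [0, 0, 0, 0],
    [0, 0, 0, 0],
    [0, 0, 0, 0],
    [0, 0, 0, 0],
    [0, 0, 0, 0],
    [0, 0, 0, 0]
  ]
}}

```text
t: 9.52
ee_pos: [0.5862, 0.1351, 0.2268]
eef_rot: [0.747, 0.665, 0.0, 0.0]
contact_force: [-0.3, 0.4, -1.0]
gripper_width: 1.001
```

Request:
{"method": "arm_command", "body": {
  "motion": [
    [0, 0, -0.02, 0],
    [0, 0, -0.04, 0],
    [0, 0, -0.04, 0],
    [0, 0, -0.025, 0],
    [0, 0, 0, 0],
    [0, 0, 0, 0]
  ]
}}

```text
t: 10.28
ee_pos: [0.5862, 0.1351, 0.3505]
eef_rot: [0.747, 0.665, -0.001, -0.0]
contact_force: [-0.4, 0.3, -0.8]
gripper_width: 1.002
```

Run:
```python
from h import *
from scipy.spatial.transform import Rotation as R
s=read_state();c=capture("wrist")
T=np.eye(4);T[:3,:3]=R.from_quat(s["eef_rot"]).as_matrix();T[:3,3]=s["ee_pos"]
c["cam_to_world"]=T@np.array(c["T_tool_cam"]);P=cloud(c)
cv2.imwrite("pics/w2.png",c["pixels"])
print(s["t"],np.round(s["ee_pos"],4),np.round(s["contact_force"],2),s["gripper_width"])
z=P[...,2]
for lo,hi in((.25,.276),(.212,.23),(.19,.205)):
    k=((c["depth"]>0)&(z>lo)&(z<hi)).astype(np.uint8)
    n,l,st,_=cv2.connectedComponentsWithStats(k)
    for i in range(1,n):
        if st[i,4]>300:
            r=cv2.minAreaRect(P[l==i][:,:2].astype(np.float32)*1000)
            print(lo,st[i],np.round(np.median(P[l==i],0),4),[np.round(x,1) for x in r])
```

```text
10.275 [0.5862 0.1351 0.3505] [-0.39  0.34 -0.83] 1.0020174979665373
0.25 [233   0  23  36 739] [0.4686 0.1448 0.2616] [array([468. , 144.7]), array([14.1, 19.3]), np.float64(84.1)]
0.25 [ 243  152   19   81 1501] [0.5852 0.1359 0.2612] [array([587.5, 135.8]), array([13.7, 60.9]), np.float64(82.9)]
0.212 [ 192    0  105   56 3662] [0.4636 0.1418 0.2179] [array([466.7, 144. ]), array([79.1, 38.8]), np.float64(83.3)]
0.212 [ 207  134   91   88 4916] [0.584  0.1394 0.2175] [array([586.7, 135.8]), array([78.8, 77.9]), np.float64(84.0)]
0.19 [  151     0   187   262 29257] [0.5338 0.1392 0.1998] [array([555.2, 138.6]), array([150.7, 233.1]), np.float64(85.8)]
```

View pics/w2.png

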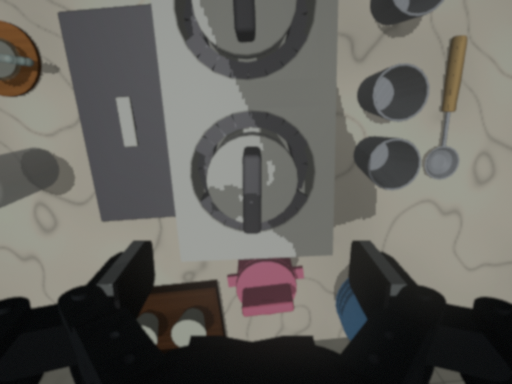

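The bar at (252,190) now lies lengthwise. Its top is at 0.261 m, level with the neighbour's bar at (244,18), and the gripper is clear. Handing in.

```bash
python3 -c "
from station import *
print(finish_job())"
```

```text
the job is handed in; nothing more can be done
None
```

The loose cartridge is now locked, and I handed the job in at about 10 s of the 32 s allowed; no verdict was reported. I gripped its bar and pushed it down 15 mm while it still lay across the housing, against about 8 N of spring force. I then turned it 88° clockwise, eased it up under its ring, let go and backed off 124 mm.

- **Locked cartridge:** the last wrist picture and depth reading put the bar top at 0.261 m, so the bar centre is at about 0.239 m, inside the 0.234–0.2445 m band. The bar lies about 3° off the housing axis, and the cartridge stays down after release.
- **Neighbour:** it stands at the same height as before. Only the end of its bar was in the last view; that reads within about 2° of the housing axis, so it is a rougher check.
- **Gripper:** fully open and clear, with a force reading of about 1 N, which is noise.

One early fit of the bar's angle from the top camera gave 137° because of stray points. I dropped it, as the rectangle fits from the top and wrist cameras agreed at about 81°. No other check failed or disagreed.

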